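# Shut off the jar warmer, slide the pan aside and cover it

## Robot

A 6-joint arm with a two-finger parallel gripper is mounted at the origin on the work surface. World frame = base frame: x ahead of the robot, y to its left, z up, the work surface at z = 0. Lengths are in m, angles in rad, forces in N, time in s.
With the tool pointing down it reaches from about 0.35 to 0.95 m from the base axis. Payload 17.4 kg.
Tool frame: the origin (TCP) lies midway between the tips of the shut fingers; the grasp point (between the pads) lies 19 mm behind it (env.pinch_z is the distance from the TCP to the grasp point, in m); z points along the fingers, y is the line along which they close (so a half turn about z gives the same grasp; the last joint's range is limited). The gripper opens to 93 mm and grips with 3 to 60 N. Pads are 15 mm wide; open, the fingers measure 128 mm over their backs; the gripper's body (75 mm by 188 mm) begins 65 mm behind the grasp point.
Start: joints at [1.074, 0.116, 1.442, -0, 1.584, -0.038], TCP at [0.299, 0.605, 0.219] pointing down, gripper open.
Joint ranges: [-2.83, 2.83], [-0.83, 2.19], [0.07, 2.5], [-1.14, 4.28], [0.01, 3], [-2.97, 2.97]. Speed limits (rad/s): [1.89, 1.89, 2.22, 3.14, 3.14, 3.14].

## Interface

Orientations are given as a unit quaternion [w, x, y, z].
In Python, from station import env gives the robot as it stands.
- The arm moves only by the tool drive_tool, never from a script. Its argument "rows" is a list of rows, each a list of 3 entries, a list of its own where there are three numbers: the shift along the tool's x, y, z in mm, then the turn, a rotation vector about the tool's x, y, z in rad, then the opening, from 0 (shut) to 1 (fully open). A call has 1 to 12 rows; each row shifts and turns the commanded pose from where the row before left it, along the tool's axes as they then stand; what a row does not reach is not made up. A row lasts 1/10 s, in which the tool goes at most 50 mm and 8.59 degrees, less where a joint would pass 70% of its speed; a pose out of reach is approached as far as the arm can. A call is refused whole if a number of a shift passes 50 or a number of a turn 0.15, either way. A call with a gripper value outside its range is refused whole. The fingers move at their own pace and stop on an object; "newtons" is the grip in N (left out, the last holds). Time passes only in rows, so rows that do not move let the fingers close. It gives the time, the measured TCP pose, the force, the opening and the grip force at its end, in the units of the state.
- env.get_state(): the state, without advancing time (a new reading comes with each control period).
- env.capture(name): name is "scene" or "side" or "wrist"; returns a dict with "color" (420x560x3 uint8, red, green, blue), "fx", "fy", "cx", "cy" (pixels), "R" (3x3) and "t" (3): a world point X has camera coordinates R X + t. Camera axes: x right, y down, z forward; pixel columns grow to the right and rows downward; lengths in m; the calibration is good to about 2 mm. A picture is of the moment at which its call begins. There is no depth.
- env.sign_off(): hands the job in; it is judged then, once.
The state is a dict: "time": time; "qpos": joint angles; "joint_velocities": joint speeds; "effort": joint torques, N m; "eef_pos": TCP position; "tcp_rot": TCP orientation; "contact_force": force on the tool from outside, world axes, zero at the start; "wrist_torque": the same for the moment, N m; "opening": opening from 0.0 (shut) to 1.0 (fully open); "grip_force": force on a finger pad.
Only numpy, scipy, OpenCV 4.12 (cv2) and the standard library are available. Lean on these libraries where they do the work, as an engineer would, in place of code of your own. Each camera call takes 0.05 s, during which the arm holds its last target. There are 200 camera calls.

## Task

The sample jars are warm: first shut off the regulator in front of the ring that the pan stands on, by pressing its knob down against the spring and, while it is down, turning it anticlockwise all the way back to off, where it must spring up again. Then slide the pan across the hob, without lifting it, until its base stands wholly inside the outline of the free ring, and finally put the lid on the pan so that it sits fully home. Leave the other regulator turned off, and the small jar between the knobs, the round tin and the spoon where they are.

Things in the scene. Friction and masses are not known exactly. Their poses are not given: they have to be found in the camera images.
- hob: Black glass warming hob, a fixed slab 360 (x) by 430 (y) by 20 mm on the counter; origin under its centre, x axis away from the robot, glass top at z = 20 mm. Two ring marks lie side by side on its far part, 240 mm apart along its y; each has its own regulator 200 mm nearer the robot along the hob's x. A printed line separates knobs and rings (no step).
- start_ring: Printed ring outline on the glass on which the pan stands at the start; flat, inner radius 86 mm, with a small printed circle of radius 30 mm at its middle; origin at its centre on the glass. May be the left or the right ring.
- free_ring: The other, empty ring outline, identical to it (inner radius 86 mm); origin at its centre on the glass. The pan must go here.
- pan: Low steel pan, 0.45 to 0.85 kg, three small jars fixed inside, below the lid. Base radius 68 mm, rim radius 70 outside, 66 inside, 60 mm high; origin at the centre of its underside, z up. One straight black handle points along its -x: from 68 to 132 mm from the axis, 18 mm wide, 14 mm thick, its middle 44 mm above the underside; grip it from above at about 105 mm.
- lid: Steel lid, 0.22 kg, lying upright on the counter left or right of the hob. Flange radius 73 mm, 4 mm thick, underside 6 mm above the origin; under it a bevelled plug, radius 61.5 mm, 6 mm deep. Black knob on the axis, diameter 28 mm, 18 to 46 mm above the origin. Origin: centre of the plug's underside, z up. Fully home, the plug is inside the rim and the origin 54 mm above the pan's.
- run_grip (a point): Grip point of the running regulator, in front of the start ring (the two look alike): on its vertical axis, 45 mm above the glass when up, moves with the knob. Black fin 46 long, 14 wide, top 6 mm above this point; skirt of radius 26, its top 21 mm below it; x axis along the fin to its white-lined pointer end. Fixed steel collar below, radius 32, 12 mm high, black tick at off (far side).
- run_knob (a joint): Angle in rad: 0 = off, at a hard stop, pointer away from the robot along the hob's x; grows clockwise from above, to 1.6. Starts at 1.1 to 1.45. With the knob up a tooth stops it from turning through about 0.11 to 0.86; pressed down 6 mm or more it turns freely (0.05 N m). Let go between 0.11 and 0.86 it stays caught down; at off it springs up and is locked.
- run_press (a joint): How far the running regulator is pressed down, m: 0 = up, 0.007 = bottom. Sprung: about 6 N to start, 10 N at the bottom.
- idle_grip (a point): Same point on the other regulator, in front of the free ring, which is already off and must stay so.
- idle_knob (a joint): Angle of that other regulator, same meaning; starts at 0 and must stay there.
- sample_jar: Bystander: small amber jar, 38 mm diameter, 42 mm high, on the glass between the two regulators; origin under its centre.
- tin: Bystander: brown and gold round comb tin, 140 mm diameter, 60 mm high, on the counter on the other side of the hob from the lid; origin under its centre.
- spoon: Bystander: spoon lying on the counter to the left of the hob.

How it is judged:
By the outcome, as a careful person would: the job done as asked, in the order asked, and still so for the second after the job is handed in, with the robot touching nothing.
It also fails if it takes over 72 s, if anything falls off the work surface, if the arm or the gripper's body presses on something with over 40 N, if the wrist force passes 120 N, or if a joint passes its speed limit or range.

## Working session

There is one attempt and no reset: what is moved stays moved. The work goes in short steps, Python scripts to look and compute and a tool call to move; the robot and the scene stay as the last step left them, time stands still between calls to the robot, and variables do not carry over. Pictures are saved under pics/ and viewed, at most 10 in all, crops included, and the job is handed in when it is done.

Besides the shell and the picture viewer there is one more tool, called after ">>>" as name(argument=value, ...) on one line, values as JSON. drive_tool: Moves the arm, as the interface text tells. Its arguments: {"type":"object","properties":{"rows":{"type":"array"},"newtons":{"type":"number"}},"required":["rows"]}

```bash
ls; mkdir -p pics; python3 - <<'E'
from station import env
import cv2
s=env.get_state();print({k:(v.round(3) if hasattr(v,'round') else v) for k,v in s.items()},env.pinch_z)
for n in("scene","side"):
    c=env.capture(n);cv2.imwrite(f"pics/{n}0.png",c["color"][:,:,::-1]);print(n,c["fx"],c["fy"],c["cx"],c["cy"],c["R"],c["t"])
E
```

```text
pics
{'time': 0.0, 'qpos': array([ 1.074,  0.116,  1.442, -0.   ,  1.584, -0.038]), 'joint_velocities': array([-0.001, -0.001, -0.001, -0.002,  0.001, -0.   ]), 'effort': array([-1.0000e-03, -7.2125e+01, -6.2262e+01,  7.8000e-02,  2.4000e-02,
       -0.0000e+00]), 'eef_pos': array([0.299, 0.605, 0.218]), 'tcp_rot': array([-0.   ,  0.227,  0.974, -0.001]), 'contact_force': array([ 0.663, -0.149, -0.219]), 'wrist_torque': array([ 0.013, -0.002,  0.055]), 'grip_force': 0.0, 'opening': 1.0021832161768756} 0.0188
scene 468.43552496785253 468.43552496785253 282.3166171280028 208.15218941283476 [[-0.08785417  0.99606639  0.01154985]
 [ 0.74667977  0.07352384 -0.66110784]
 [-0.65935648 -0.04945705 -0.75020199]] [ 0.00749972 -0.37138338  1.57316309]
side 530.1130453876998 530.1130453876998 280.5571516061916 216.85763036408386 [[ 0.99652973 -0.08292114 -0.00725131]
 [-0.05158005 -0.54680063 -0.83567252]
 [ 0.06532989  0.83314654 -0.54918016]] [-0.56001873  0.11792287  1.39795462]
```

View pics/scene0.png

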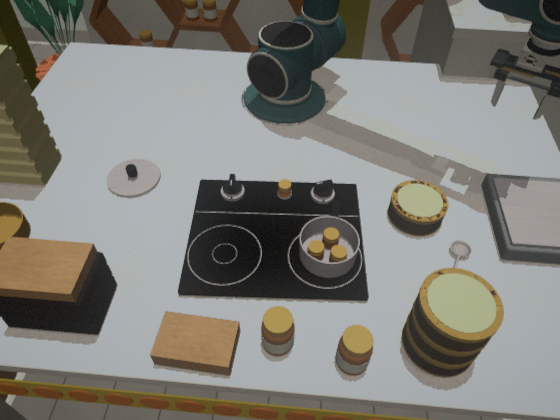

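View pics/side0.png

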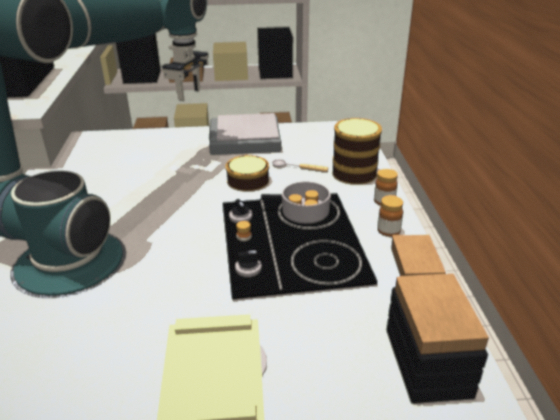

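The scene view shows the pan on the robot's left ring (327,245), with the free ring at (225,253). The running knob is at (322,192), the idle knob at (232,190), and the lid on the right at (134,177). The side view agrees, but a yellow box mostly hides the lid there.

```bash
cat > h.py <<'E'
from station import env
import cv2, numpy as np
def ray(c,u,v,z):
    d=c["R"].T@np.array([(u-c["cx"])/c["fx"],(v-c["cy"])/c["fy"],1]);o=-c["R"].T@c["t"]
    return o+d*(z-o[2])/d[2]
def proj(c,X):
    p=c["R"]@np.asarray(X)+c["t"];return np.array([p[0]/p[2]*c["fx"]+c["cx"],p[1]/p[2]*c["fy"]+c["cy"]])
E
python3 - <<'E'
from h import *
c=env.capture("scene");im=c["color"][:,:,::-1]
g=im.max(2)
m=(g<60).astype(np.uint8);m[:150]=0;m[:, :170]=0;m[:,385:]=0;m[305:]=0
m=cv2.morphologyEx(m,cv2.MORPH_CLOSE,np.ones((9,9)))
k=max(cv2.findContours(m,0,1)[0],key=cv2.contourArea)
h=cv2.convexHull(k);q=cv2.approxPolyDP(h,6,True)[:,0];print(q)
P=np.array([ray(c,u+.0,v+.0,.02) for u,v in q]);print(P.round(3), np.linalg.norm(P-np.roll(P,-1,0),axis=1).round(3))
r=cv2.minAreaRect((np.array([ray(c,*p,.02)[:2] for p in k[:,0]])*1e3).astype(np.float32));print(r)
# amber blobs
hsv=cv2.cvtColor(np.ascontiguousarray(im),cv2.COLOR_BGR2HSV)
def lut(a):return (255*(a/255.)**.5).astype(np.uint8)
a=cv2.resize(lut(im[165:300,178:378]),None,fx=4,fy=4,interpolation=cv2.INTER_CUBIC);cv2.imwrite("pics/c1.png",a)
s=env.capture("side");b=cv2.resize(lut(s["color"][175:300,210:380,::-1]),None,fx=4,fy=4,interpolation=cv2.INTER_CUBIC);cv2.imwrite("pics/c2.png",b)
E
```

```text
[[201 180]
 [232 174]
 [354 185]
 [366 299]
 [180 294]]
[[ 0.431 -0.193  0.02 ]
 [ 0.399 -0.113  0.02 ]
 [ 0.408  0.225  0.02 ]
 [ 0.762  0.247  0.02 ]
 [ 0.788 -0.168  0.02 ]] [0.087 0.337 0.354 0.415 0.359]
((584.2764282226562, 26.338531494140625), (386.0758361816406, 424.8395690917969), 3.4205284118652344)
```

View pics/c1.png

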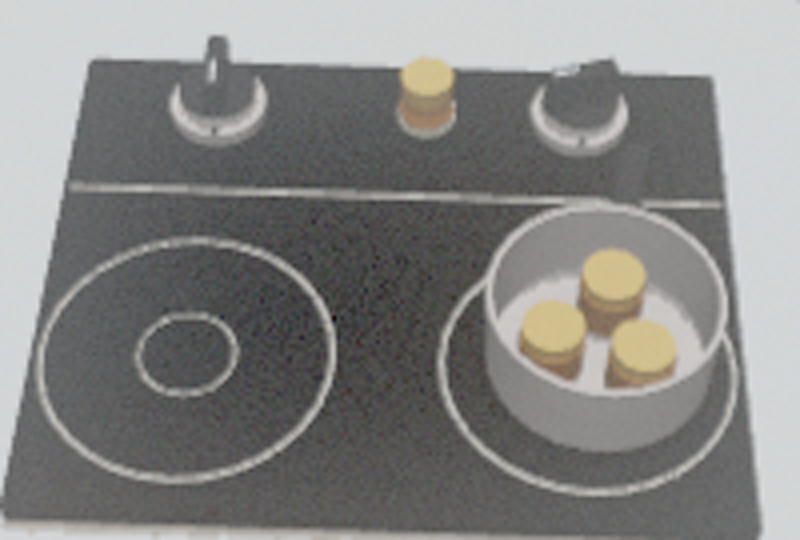

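View pics/c2.png

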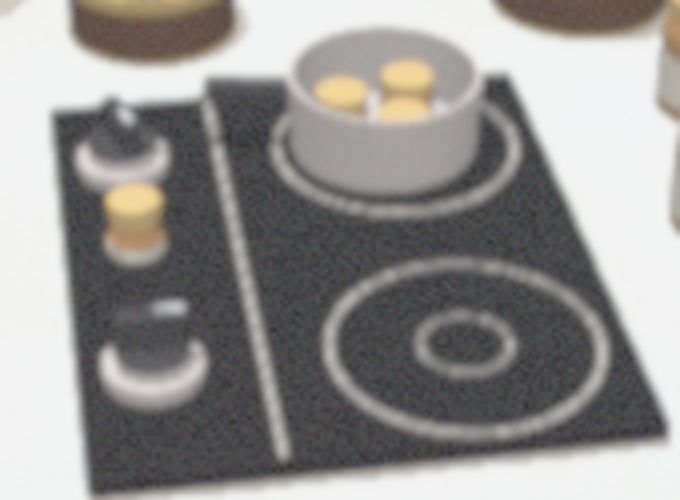

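The crops show the two knobs: idle at (217,110) in c1, and running at (580,110) with its pointer turned toward robot right and near. The pan rim is centred near (606,297). Its handle is a dark bar near (630,175) that crosses the printed line toward the robot.

```bash
python3 - <<'E'
from h import *
from scipy.optimize import least_squares
C=env.capture("scene");S=env.capture("side")
f1=lambda p,z:ray(C,178+p[0]/4-.4,165+p[1]/4-.4,z)
f2=lambda p,z:ray(S,210+p[0]/4-.4,175+p[1]/4-.4,z)
def circ(P):
    P=np.array(P)[:,:2];r=least_squares(lambda x:np.hypot(*(P-x[:2]).T)-x[2],[*P.mean(0),.05],loss="soft_l1",f_scale=.002);return r.x.round(4),r.fun.std().round(4)
Q=[f1(p,.02) for p in[(92,60),(712,77),(760,535),(5,520)]];print("hob1",np.array(Q).round(3)[:,:2].tolist(),np.mean(Q,0).round(3),[np.linalg.norm(Q[i]-Q[i-1]).round(3) for i in range(4)])
Q2=[f2(p,.02) for p in[(92,493),(52,113),(510,76),(668,432)]];print("hob2",np.array(Q2).round(3)[:,:2].tolist(),np.mean(Q2,0).round(3),[np.linalg.norm(Q2[i]-Q2[i-1]).round(3) for i in range(4)])
for Q in(Q,Q2):
    Q=np.array(Q)
    print("yaw",[np.degrees(np.arctan2(*(d[1::-1]))).round(2) for d in(Q[3]-Q[0],Q[2]-Q[1])],[np.degrees(np.arctan2(-d[0],d[1])).round(2) for d in(Q[1]-Q[0],Q[2]-Q[3])])
print("free1",circ([f1(p,.02) for p in[(40,355),(335,350),(187,240),(187,481),(75,280),(290,270),(80,440),(300,430)]]))
print("free2",circ([f2(p,.02) for p in[(327,340),(605,350),(455,263),(480,434),(360,295),(560,285),(365,395)]]))
print("start1",circ([f1(p,.02) for p in[(441,370),(733,370),(592,492),(475,440),(700,450),(465,310)]]))
print("pan1",circ([f1(p,.08) for p in[(485,285),(728,290),(600,203),(605,395),(520,230),(690,230),(520,360),(690,360)]]))
print("pan2",circ([f2(p,.08) for p in[(285,75),(485,80),(383,28),(385,125),(315,42),(455,42),(310,105),(460,105)]]))
print("idle collar1",circ([f1(p,.032) for p in[(170,105),(267,102),(215,137),(185,125),(250,125)]]))
print("run collar1",circ([f1(p,.032) for p in[(531,110),(628,112),(580,147),(545,133),(615,133)]]))
print("handle",f1((628,180),.071).round(3))
lm=(C["color"].min(2)>0)
print("idle2",circ([f2(p,.032) for p in[(100,360),(207,357),(152,395),(115,385),(195,380)]]), "run2",circ([f2(p,.032) for p in[(76,155),(170,155),(125,187),(90,175),(160,173)]]))
print("tick idle/run",f1((214,130),.032).round(3),f1((582,142),.032).round(3))
print("jar top",f1((427,71),.062).round(3),f2((134,195),.062).round(3))
print("lid",ray(C,134,177,.008).round(3),"knob",ray(C,131,168,.046).round(3))
W=env.capture("wrist");print(W["R"].round(3).tolist(),W["t"],W["fx"],env.get_state()["time"])
a=cv2.resize(C["color"][145:210,90:180,::-1],None,fx=6,fy=6);cv2.imwrite("pics/c3.png",a)
E
```

```text
hob1 [[0.429, -0.195], [0.404, 0.229], [0.76, 0.25], [0.79, -0.17]] [0.596 0.029 0.02 ] [np.float64(0.362), np.float64(0.425), np.float64(0.357), np.float64(0.421)]
hob2 [[0.432, -0.204], [0.405, 0.224], [0.758, 0.245], [0.781, -0.181]] [0.594 0.021 0.02 ] [np.float64(0.35), np.float64(0.429), np.float64(0.354), np.float64(0.426)]
yaw [np.float64(3.96), np.float64(3.41)] [np.float64(3.49), np.float64(4.13)]
yaw [np.float64(3.78), np.float64(3.41)] [np.float64(3.6), np.float64(3.09)]
free1 (array([ 0.6673, -0.0882,  0.0881]), np.float64(0.0021))
free2 (array([ 0.6749, -0.0831,  0.088 ]), np.float64(0.002))
start1 (array([0.6551, 0.1511, 0.0857]), np.float64(0.0013))
pan1 (array([0.6453, 0.1574, 0.0697]), np.float64(0.0024))
pan2 (array([0.649 , 0.1573, 0.0692]), np.float64(0.0018))
idle collar1 (array([ 0.4696, -0.0998,  0.032 ]), np.float64(0.0009))
run collar1 (array([0.4551, 0.1388, 0.0319]), np.float64(0.0009))
handle [0.548 0.169 0.071]
idle2 (array([ 0.4721, -0.0973,  0.0335]), np.float64(0.0004)) run2 (array([0.4577, 0.1371, 0.0339]), np.float64(0.002))
tick idle/run [ 0.497 -0.099  0.032] [0.484 0.142 0.032]
jar top [0.458 0.038 0.062] [0.465 0.045 0.062]
lid [ 0.426 -0.385  0.008] knob [ 0.43  -0.383  0.046]
[[0.443, 0.897, -0.0], [0.871, -0.43, 0.237], [0.212, -0.105, -0.972]] [-0.67369116 -0.02801913  0.38948789] 347.2849854668909 0.35
```

View pics/c3.png

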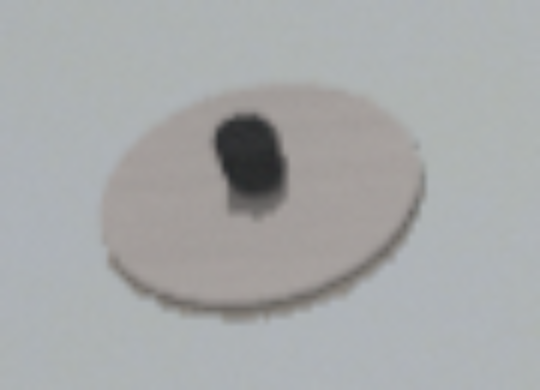

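The lid lies flat with its knob upright, at about (0.427,-0.385). All fits agree with the given sizes: hob yaw about 3.6°, run knob about (0.456,0.138), pan about (0.647,0.157), free ring about (0.671,-0.086). I'm moving above the knob.

>>> drive_tool(rows=[[[-29,-29,0],[0,0,0],0.45],[[-29,-29,0],[0,0,0],0.45],[[-29,-29,0],[0,0,0],0.45],[[-29,-29,0],[0,0,0],0.45],[[-29,-29,0],[0,0,0],0.45],[[-29,-29,0],[0,0,0],0.45],[[-29,-29,0],[0,0,0],0.45],[[-29,-29,0],[0,0,0],0.45],[[-29,-29,0],[0,0,0],0.45],[[-29,-29,0],[0,0,0],0.45],[[-29,-29,0],[0,0,0],0.45],[[-29,-30,0],[0,0,0],0.45]], newtons=40)

```text
time: 1.55
eef_pos: [0.4566, 0.1366, 0.2189]
tcp_rot: [0.0, 0.227, 0.974, 0.0]
contact_force: [0.4, -0.5, 1.2]
opening: 0.453
grip_force: 0.0
```

>>> drive_tool(rows=[[[0,0,0],[0,0,0.128],0.45],[[0,0,0],[0,0,0.128],0.45],[[0,0,0],[0,0,0.128],0.45],[[0,0,0],[0,0,0.128],0.45],[[0,0,0],[0,0,0.128],0.45],[[0,0,0],[0,0,0.128],0.45],[[0,0,0],[0,0,0],0.45],[[0,0,0],[0,0,0],0.45]])

```text
time: 2.35
eef_pos: [0.4564, 0.1382, 0.2187]
tcp_rot: [0.0, 0.574, 0.819, 0.0]
contact_force: [-0.4, -0.1, -0.1]
opening: 0.447
grip_force: 0.0
```

```bash
python3 - <<'E'
from h import *
c=env.capture("wrist");im=c["color"][:,:,::-1];np.savez("w1.npz",**c)
cv2.imwrite("pics/w1.png",(255*(im/255.)**.6).astype(np.uint8))
print(proj(c,[.456,.138,.071]),proj(c,[.671,-.086,.02]),proj(c,[.542,.170,.071]))
E
```

```text
[286.64163879 203.27267998] [386.36678575 416.25688511] [386.12439198 202.47462386]
```

View pics/w1.png

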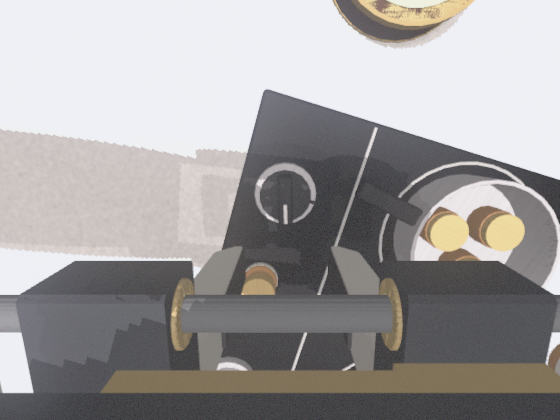

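The wrist view shows the collar circle centred at (285,194) with the white pointer line from (285,205) to (286,223). The pan handle runs from (362,190) to (420,215).

```bash
python3 - <<'E'
from h import *
c=dict(np.load("w1.npz"));g=cv2.cvtColor(c["color"],cv2.COLOR_RGB2GRAY)
m=np.zeros_like(g);m[158:232,250:322]=(g[158:232,250:322]>70)
n,l,st,ce=cv2.connectedComponentsWithStats(m)
for i in range(1,n):
    if st[i,4]>15:print(i,st[i],ce[i].round(1))
i=1+np.argmax(st[1:,4]);k=np.argwhere(l==i)[:,::-1].astype(np.float32)
(u,v),r=cv2.minEnclosingCircle(k);print("collar",u,v,r,ray(c,u,v,.032).round(4),"r",r*np.linalg.norm(ray(c,u,v,.032)-ray(c,u+1,v,.032)))
a=ray(c,285.2,205,.071);b=ray(c,286,223,.071)
print("ptr",a.round(4),b.round(4),np.degrees(np.arctan2(*(b-a)[1::-1])))
for i in range(1,n):
    if 15<st[i,4]<200:
        k=np.argwhere(l==i)[:,::-1]; P=np.array([ray(c,*p,.071)[:2] for p in k]);mu=P.mean(0);d=np.linalg.svd(P-mu)[2][0];print("blob",i,mu.round(4),np.degrees(np.arctan2(d[1],d[0])))
h0=ray(c,362,190,.071);h1=ray(c,420,215,.071);print("handle",h0.round(4),h1.round(4),np.degrees(np.arctan2(*(h0-h1)[1::-1])))
# handle as dark on dark
mm=(g[170:235,345:425]<22).astype(np.uint8);n,l,st,ce=cv2.connectedComponentsWithStats(mm);i=1+np.argmax(st[1:,4]);print(st[i],ce[i]+[345,170], np.percentile(g[230:250,300:325],[10,50,90]))
E
```

```text
1 [254 163  62  60 805] [281.4 182.9]
2 [293 203  21  20  97] [304. 213.]
3 [283 204   5  20  88] [285.  213.7]
collar 284.6111145019531 192.6666717529297 30.853445053100586 [0.453  0.1403 0.032 ] r 0.031771462810423826
ptr [0.4553 0.136  0.071 ] [0.4619 0.1201 0.071 ] -67.60316949165895
blob 2 [0.4743 0.1348] -115.59664930249407
blob 3 [0.4579 0.1282] -66.97336761780569
handle [0.5166 0.1731 0.071 ] [0.5764 0.1699 0.071 ] 176.86658953607056
[13 16  2  4  4] [358.5 187.5] [22. 26. 29.]
```

>>> drive_tool(rows=[[[2.7,-2,0],[0,0,-0.05],0.45],[[0,0,40],[0,0,0],0.45],[[0,0,40],[0,0,0],0.45],[[0,0,40],[0,0,0],0.45],[[0,0,30],[0,0,0],0.45],[[0,0,15],[0,0,0],0.45],[[0,0,7],[0,0,0],0.45],[[0,0,0],[0,0,0],0.45],[[0,0,0],[0,0,0],0.45]])

```text
time: 3.3
eef_pos: [0.4544, 0.1402, 0.0481]
tcp_rot: [0.001, 0.555, 0.832, 0.001]
contact_force: [0.4, 0.1, 0.2]
opening: 0.452
grip_force: 0.0
```

>>> drive_tool(rows=[[[0,0,0],[0,0,0],0],[[0,0,0],[0,0,0],0],[[0,0,0],[0,0,0],0],[[0,0,0],[0,0,0],0],[[0,0,0],[0,0,0],0],[[0,0,0],[0,0,0],0]])

```text
time: 3.9
eef_pos: [0.4541, 0.1402, 0.047]
tcp_rot: [0.0, 0.555, 0.832, 0.001]
contact_force: [5.1, 1.8, 0.0]
opening: 0.144
grip_force: 40.0
```

>>> drive_tool(rows=[[[0,0.5,2],[0,0,0],0],[[0,0,2],[0,0,0],0],[[0,0,2],[0,0,0],0],[[0,0,1.5],[0,0,0],0],[[0,0,0],[0,0,0],0],[[0,0,0],[0,0,0],0]], newtons=50)

```text
time: 4.5
eef_pos: [0.4542, 0.1403, 0.0399]
tcp_rot: [0.0, 0.555, 0.832, 0.0]
contact_force: [-3.2, 0.2, 11.0]
opening: 0.143
grip_force: 50.0
```

>>> drive_tool(rows=[[[0,0,0],[0,0,-0.1],0],[[0,0,0],[0,0,-0.14],0],[[0,0,0],[0,0,-0.14],0],[[0,0,0],[0,0,-0.14],0],[[0,0,0],[0,0,-0.14],0],[[0,0,0],[0,0,0],0]])

```text
time: 5.1
eef_pos: [0.4543, 0.1403, 0.0399]
tcp_rot: [0.0, 0.253, 0.968, 0.0]
contact_force: [-2.6, 0.5, 11.3]
opening: 0.149
grip_force: 50.0
```

```bash
python3 -c "
from h import *
s=env.get_state();print(s['wrist_torque'],s['contact_force'],s['eef_pos'])"
```

```text
[-0.067441    0.43971429  0.00630931] [-2.63039377  0.46962937 11.33630527] [0.45426519 0.1402819  0.03990636]
```

>>> drive_tool(rows=[[[0,0,0],[0,0,-0.14],0],[[0,0,0],[0,0,-0.14],0],[[0,0,0],[0,0,-0.14],0],[[0,0,0],[0,0,-0.12],0],[[0,0,0],[0,0,0],0],[[0,0,0],[0,0,0],0]])

```text
time: 5.7
eef_pos: [0.4543, 0.1403, 0.0399]
tcp_rot: [0.0, -0.012, 1.0, 0.0]
contact_force: [-2.4, 0.5, 10.6]
opening: 0.15
grip_force: 50.0
```

```bash
python3 -c "
from h import *
s=env.get_state();print(s['wrist_torque'],s['contact_force'],s['eef_pos'],s['tcp_rot'])"
```

```text
[ 0.00598193  0.43181285 -0.0331856 ] [-2.39061545  0.53822963 10.58510476] [0.45425322 0.1403003  0.03989219] [ 1.83347756e-04 -1.18149290e-02  9.99930184e-01  2.33644754e-05]
```

>>> drive_tool(rows=[[[0,0,0],[0,0,-0.03],0],[[0,0,0],[0,0,-0.02],0],[[0,0,0],[0,0,-0.02],0],[[0,0,0],[0,0,0],0]])

```text
time: 6.1
eef_pos: [0.4543, 0.1403, 0.0399]
tcp_rot: [0.0, -0.047, 0.999, 0.0]
contact_force: [-1.4, -0.2, 10.3]
opening: 0.149
grip_force: 50.0
```

```bash
python3 -c "
from h import *
s=env.get_state();print(s['wrist_torque'],s['contact_force'],s['eef_pos'],s['tcp_rot'])"
```

```text
[ 0.05960515  0.39957707 -0.4430589 ] [-1.44635855 -0.23931929 10.31803637] [0.45426082 0.14027041 0.03988454] [ 1.69221411e-04 -4.67878438e-02  9.98904833e-01  6.05618677e-05]
```

>>> drive_tool(rows=[[[0,0,-2],[0,0,0.01],0],[[0,0,-2],[0,0,0.01],0],[[0,0,-2],[0,0,0],0],[[0,0,-1.5],[0,0,0],0],[[0,0,0],[0,0,0],0.3],[[0,0,0],[0,0,0],0.3],[[0,0,0],[0,0,0],0.3],[[0,0,-20],[0,0,0],0.3],[[0,0,-40],[0,0,0],0.35],[[0,0,-45],[0,0,0],0.35],[[0,0,-45],[0,0,0],0.35],[[0,0,0],[0,0,0],0.35]])

```text
time: 7.3
eef_pos: [0.4557, 0.1406, 0.2027]
tcp_rot: [0.004, -0.037, 0.999, 0.001]
contact_force: [0.1, 0.7, -0.8]
opening: 0.348
grip_force: 0.0
```

```bash
python3 - <<'E'
from h import *
c=env.capture("wrist");im=c["color"][:,:,::-1];np.savez("w2.npz",**c)
L=lambda a:(255*(a/255.)**.6).astype(np.uint8)
C=env.capture("scene");S=env.capture("side")
a=cv2.resize(L(C["color"][165:265,215:365,::-1]),(600,400),interpolation=cv2.INTER_CUBIC)[:,:390]
a=cv2.resize(L(C["color"][170:250,300:350,::-1]),(250,400),interpolation=cv2.INTER_CUBIC)
b=cv2.resize(L(im),(533,400));cv2.imwrite("pics/m2.png",np.hstack([b,a]))
s=env.get_state();print(s["eef_pos"],s["contact_force"],s["tcp_rot"])
E
```

```text
[0.45386548 0.14016378 0.19585109] [-0.23498655  0.22574474 -0.28304196] [-3.50700266e-04 -3.65821553e-02  9.99330584e-01 -8.64731852e-05]
```

View pics/m2.png

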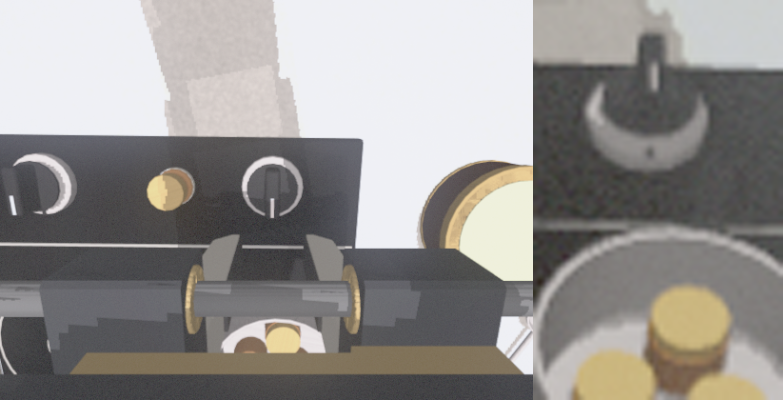

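The running knob is back at off and has sprung up: its pointer lines up with the tick at (652,150), matching the idle knob. Next is the pan handle.

>>> drive_tool(rows=[[[-45.5,11.5,0],[0,0,0],0.45],[[-45.5,11.5,0],[0,0,0],0.45],[[0,0,0],[0,0,0.1],0.45],[[0,0,30],[0,0,0.095],0.45],[[0,0,40],[0,0,0],0.45],[[0,0,40],[0,0,0],0.45],[[0,0,20],[0,0,0],0.45],[[0,0,15],[0,0,0],0.45],[[0,0,6],[0,0,0],0.45],[[0,0,0],[0,0,0],0.45],[[0,0,0],[0,0,0],0.45]], newtons=30)

```text
time: 8.55
eef_pos: [0.5436, 0.17, 0.0466]
tcp_rot: [0.001, 0.061, 0.998, 0.0]
contact_force: [-0.2, 0.2, 0.3]
opening: 0.451
grip_force: 0.0
```

>>> drive_tool(rows=[[[0,0,0],[0,0,0],0],[[0,0,0],[0,0,0],0],[[0,0,0],[0,0,0],0],[[0,0,0],[0,0,0],0],[[0,0,0],[0,0,0],0],[[0,0,0],[0,0,0],0]])

```text
time: 9.15
eef_pos: [0.5433, 0.1699, 0.0461]
tcp_rot: [0.0, 0.061, 0.998, 0.0]
contact_force: [-0.3, 0.9, 6.3]
opening: 0.191
grip_force: 30.0
```

>>> drive_tool(rows=[[[-1,-5,0],[0,0,0],0],[[-2,-9,0],[0,0,0],0],[[-2,-10,0],[0,0,0],0],[[-2,-10,0],[0,0,0],0],[[-2,-10,0],[0,0,0],0],[[-2,-10,0],[0,0,0],0],[[-2,-10,0],[0,0,0],0],[[-2,-10,0],[0,0,0],0],[[-2,-10,0],[0,0,0],0],[[-2,-10,0],[0,0,0],0],[[-2,-10,0],[0,0,0],0],[[-2,-10,0],[0,0,0],0]], newtons=45)

```text
time: 10.35
eef_pos: [0.5524, 0.0536, 0.046]
tcp_rot: [0.0, 0.061, 0.998, 0.0]
contact_force: [-0.5, 4.5, 5.6]
opening: 0.187
grip_force: 45.1
```

>>> drive_tool(rows=[[[-2.5,-11,0],[0,0,0],0],[[-2.5,-11,0],[0,0,0],0],[[-2.5,-11,0],[0,0,0],0],[[-2.5,-11,0],[0,0,0],0],[[-2.5,-11,0],[0,0,0],0],[[-2.5,-11,0],[0,0,0],0],[[-2.5,-11,0],[0,0,0],0],[[-2.5,-11,0],[0,0,0],0],[[-2.5,-11,0],[0,0,0],0],[[-2.5,-11,0],[0,0,0],0],[[-2,-5,0],[0,0,0],0],[[0,0,0],[0,0,0],0]])

```text
time: 11.55
eef_pos: [0.5652, -0.0645, 0.046]
tcp_rot: [0.0, 0.061, 0.998, -0.0]
contact_force: [-0.1, -1.9, 4.8]
opening: 0.188
grip_force: 45.0
```

```bash
python3 - <<'E'
from h import *
L=lambda a:(255*(a/255.)**.5).astype(np.uint8)
C=env.capture("scene");S=env.capture("side");np.savez("s3.npz",C=C["color"],S=S["color"])
a=cv2.resize(L(C["color"][170:305,175:375,::-1]),(400,270),interpolation=cv2.INTER_CUBIC)
a=cv2.resize(L(C["color"][170:300,170:290,::-1]),(444,481),interpolation=cv2.INTER_CUBIC)
b=cv2.resize(L(S["color"][200:330,260:356,::-1]),(355,481),interpolation=cv2.INTER_CUBIC)
cv2.imwrite("pics/m3.png",np.hstack([a,b]))
E
```

```text
(no output)
```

View pics/m3.png

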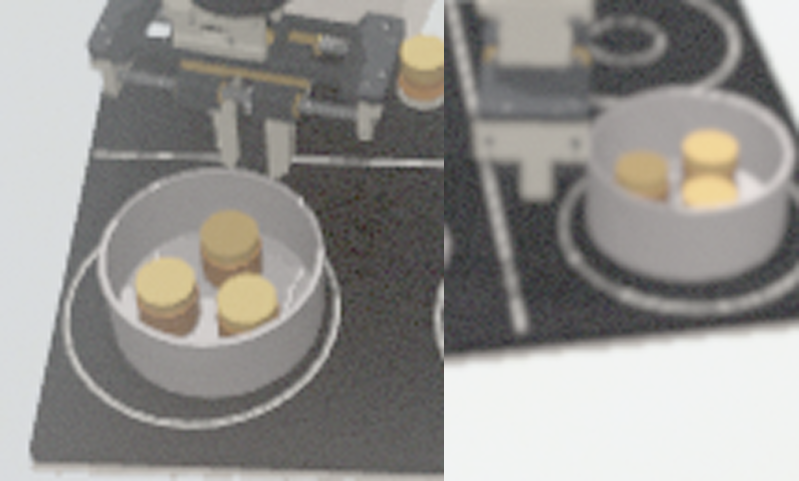

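The pan is inside the free ring's area: rim at (98–324, 168–345), ring at (65–340, bottom 426) in the left crop. It is slightly off-centre.

```bash
python3 - <<'E'
from h import *
from scipy.optimize import least_squares
C=env.capture("scene");S=env.capture("side")
f=lambda p,z:ray(C,170+p[0]/3.7-.4,170+p[1]/3.7-.4,z)[:2]
g=lambda p,z:ray(S,260+(p[0]-444)/3.7-.4,200+p[1]/3.7-.4,z)[:2]
def circ(P):
    P=np.array(P);r=least_squares(lambda x:np.hypot(*(P-x[:2]).T)-x[2],[*P.mean(0),.07]);return r.x.round(4)
print(circ([f(p,.08) for p in[(98,255),(325,250),(212,167),(212,346),(130,195),(295,195),(135,320),(290,318)]]))
print(circ([g(p,.08) for p in[(586,150),(796,150),(690,88),(692,211),(620,105),(760,105),(615,190),(765,190)]]))
print("ring",circ([f(p,.02) for p in[(66,312),(339,310),(200,425),(100,385),(300,390),(95,250)]]))
E
```

```text
[ 0.6668 -0.0777  0.0699]
[ 0.6719 -0.0731  0.0708]
ring [ 0.6659 -0.087   0.0886]
```

>>> drive_tool(rows=[[[-0.5,-3,0],[0,0,0],0],[[-0.5,-4,0],[0,0,0],0],[[0,-2.5,0],[0,0,0],0],[[0,0,0],[0,0,0],0],[[0,0,0],[0,0,0],0.45],[[0,0,0],[0,0,0],0.45],[[0,0,0],[0,0,0],0.45],[[0,0,-20],[0,0,0],0.45],[[0,0,-45],[0,0,0],0.6],[[0,0,-45],[0,0,0],0.6],[[0,0,-45],[0,0,0],0.6],[[0,0,-45],[0,0,0],0.6]])

```text
time: 12.95
eef_pos: [0.5644, -0.0731, 0.2474]
tcp_rot: [-0.0, 0.061, 0.998, -0.0]
contact_force: [1.4, 0.4, -0.7]
opening: 0.596
grip_force: 0.0
```

>>> drive_tool(rows=[[[12.5,-40.5,0],[0,0,0],0.6],[[12.5,-40.5,0],[0,0,0],0.6],[[12.5,-40.5,0],[0,0,0],0.6],[[12.5,-40.5,0],[0,0,0],0.6],[[12.5,-40.5,0],[0,0,0],0.6],[[12.5,-40.5,0],[0,0,0],0.6],[[12.5,-40.5,0],[0,0,0],0.6],[[12.5,-40.5,0],[0,0,0],0.6],[[0,0,0],[0,0,0],0.6],[[0,0,0],[0,0,0],0.6]])

```text
time: 13.95
eef_pos: [0.4257, -0.3831, 0.2452]
tcp_rot: [-0.0, 0.062, 0.998, 0.0]
contact_force: [0.4, -0.0, 0.7]
opening: 0.601
grip_force: 0.0
```

```bash
python3 - <<'E'
from h import *
c=env.capture("wrist");im=c["color"][:,:,::-1];np.savez("w4.npz",**c);cv2.imwrite("pics/w4.png",im)
print(env.get_state()["eef_pos"],proj(c,[.428,-.384,.046]))
E
```

```text
[ 0.42612201 -0.3823576   0.2453844 ] [286.55928716 197.02932281]
```

View pics/w4.png

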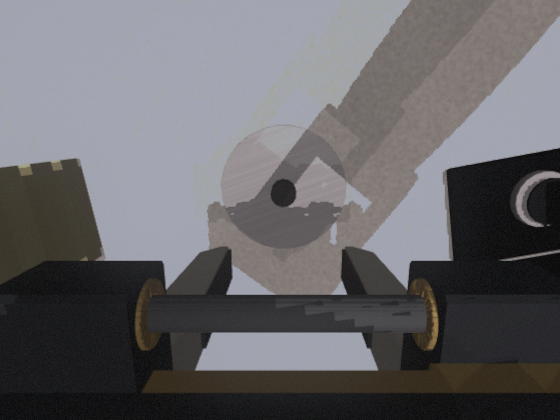

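The lid's flange is centred at (284,187) and its knob top at (284,193), right under the tool.

```bash
python3 - <<'E'
from h import *
c=dict(np.load("w4.npz"));g=c["color"].max(2)
m=np.zeros_like(g);m[165:220,255:315]=g[165:220,255:315]<40
n,l,st,ce=cv2.connectedComponentsWithStats(m);i=1+np.argmax(st[1:,4]);print(st[i],ce[i])
k=ray(c,*ce[i],.044);f=ray(c,283.5,187,.010);print(k,f,"r",np.linalg.norm(ray(c,346,187,.01)-f))
s=env.get_state();d=(k+f)/2-s["eef_pos"];a=np.radians(173);print("tool dx,dy mm",1e3*(d[0]*np.cos(a)+d[1]*np.sin(a)),1e3*(d[0]*np.cos(a-np.pi/2)+d[1]*np.sin(a-np.pi/2)))
E
```

```text
[272 194  12  11  40] [278.625 199.175]
[ 0.42964419 -0.39281043  0.044     ] [ 0.42239607 -0.3868414   0.01      ] r 0.0729299600946803
tool dx,dy mm -0.8090445023220598 -7.4250560733694435
```

```bash
python3 - <<'E'
from h import *
c=dict(np.load("w4.npz"));g=c["color"].max(2)
for t in(55,70,85):
    m=np.zeros_like(g);m[170:218,262:306]=g[170:218,262:306]<t
    n,l,st,ce=cv2.connectedComponentsWithStats(m);i=1+np.argmax(st[1:,4]);print(t,st[i],ce[i])
for p,z in(((284,193),.046),((283.5,187),.01)):
    d=ray(c,*p,z);s=d-env.get_state()["eef_pos"];a=np.radians(173);print(d,"tool mm",1e3*(s[0]*np.cos(a)+s[1]*np.sin(a)),1e3*(s[0]*np.cos(a-np.pi/2)+s[1]*np.sin(a-np.pi/2)))
E
```

```text
55 [271 179  24  28 526] [282.77946768 192.57034221]
70 [271 179  25  28 552] [282.73007246 192.60507246]
85 [270 178  26  30 586] [282.70648464 192.63822526]
[ 0.42333253 -0.38617275  0.046     ] tool mm 2.3037338476612104 -4.126657049009066
[ 0.42239607 -0.3868414   0.01      ] tool mm 3.1517225544536656 -4.904449132510965
```

>>> drive_tool(rows=[[[2.7,-4.8,20],[0,0,0],0.6],[[0,0,45],[0,0,0],0.6],[[0,0,45],[0,0,0],0.6],[[0,0,45],[0,0,0],0.6],[[0,0,40],[0,0,0],0.6],[[0,0,20],[0,0,0],0.6],[[0,0,10],[0,0,0],0.6],[[0,0,4],[0,0,0],0.6],[[0,0,0],[0,0,0],0.6],[[0,0,0],[0,0,0],0.6]], newtons=30)

```text
time: 15.0
eef_pos: [0.4236, -0.3873, 0.0181]
tcp_rot: [0.001, 0.061, 0.998, -0.001]
contact_force: [0.3, -0.3, 0.7]
opening: 0.597
grip_force: 0.0
```

>>> drive_tool(rows=[[[0,0,0],[0,0,0],0],[[0,0,0],[0,0,0],0],[[0,0,0],[0,0,0],0],[[0,0,0],[0,0,0],0],[[0,0,0],[0,0,0],0],[[0,0,0],[0,0,0],0],[[0,0,0],[0,0,0],0],[[0,0,-5],[0,0,0],0],[[0,0,0],[0,0,0],0]])

```text
time: 15.9
eef_pos: [0.423, -0.3871, 0.0221]
tcp_rot: [0.0, 0.061, 0.998, -0.0]
contact_force: [0.4, 0.2, -2.3]
opening: 0.295
grip_force: 30.0
```

```bash
python3 - <<'E'
from h import *
from scipy.optimize import least_squares
est=np.array([.669,-.086,.08])
for n in("scene","side"):
    c=env.capture(n);g=c["color"].max(2).astype(np.uint8);u,v=proj(c,est);g4=cv2.resize(g,None,fx=4,fy=4,interpolation=cv2.INTER_CUBIC)
    m=(g4>70).astype(np.uint8);w=np.zeros_like(m);x,y=int(4*u),int(4*v);w[y-150:y+230,x-180:x+180]=m[y-150:y+230,x-180:x+180]
    w=cv2.morphologyEx(w,cv2.MORPH_OPEN,np.ones((13,13)))
    cs=cv2.findContours(w,cv2.RETR_EXTERNAL,cv2.CHAIN_APPROX_NONE)[0];k=max(cs,key=cv2.contourArea)[:,0]
    print(n,(u,v),cv2.boundingRect(k),cv2.contourArea(k),[x-180,y-150])
    k=k[k[:,1]<y]
    P=np.array([ray(c,(a+.5)/4-.5,(b+.5)/4-.5,.08)[:2] for a,b in k])
    r=least_squares(lambda q:np.hypot(*(P-q[:2]).T)-q[2],[.669,-.086,.07],loss="soft_l1",f_scale=.001);print(r.x.round(4),np.abs(r.fun).mean().round(4))
    r=least_squares(lambda q:np.hypot(*(P-q[:2]).T)-.07,[.669,-.086],loss="soft_l1",f_scale=.001);print(r.x.round(4),len(P))
E
```

```text
scene (np.float64(223.11973374347394), np.float64(238.15430131946857)) (781, 858, 238, 249) 47216.5 [712, 802]
[ 0.665  -0.0861  0.0689] 0.001
[ 0.6663 -0.0862] 325
side (np.float64(325.8143917551496), np.float64(242.27717521536425)) (1191, 891, 231, 220) 40102.5 [1123, 819]
[ 0.6705 -0.0778  0.0714] 0.0021
[ 0.6707 -0.0759] 289
```

>>> drive_tool(rows=[[[0,0,-40],[0,0,0],0],[[0,0,-45],[0,0,0],0],[[0,0,-45],[0,0,0],0],[[0,0,-45],[0,0,0],0],[[0,0,-45],[0,0,0],0],[[0,0,-45],[0,0,0],0],[[-39,16,-13],[0,0,0],0],[[-39,16,0],[0,0,0],0],[[-39,16,0],[0,0,0],0],[[-39,16,0],[0,0,0],0],[[-39,16,0],[0,0,0],0],[[-39,16,0],[0,0,0],0]])

```text
time: 17.2
eef_pos: [0.6684, -0.3194, 0.2991]
tcp_rot: [-0.0, 0.061, 0.998, 0.0]
contact_force: [-0.0, -0.3, -2.3]
opening: 0.294
grip_force: 30.0
```

>>> drive_tool(rows=[[[0,0,0],[0,0,0],0],[[0,0,0],[0,0,0],0],[[0,0,0],[0,0,0],0]])

```text
time: 17.5
eef_pos: [0.6663, -0.3204, 0.2996]
tcp_rot: [-0.0, 0.061, 0.998, -0.0]
contact_force: [0.1, -0.1, -1.9]
opening: 0.299
grip_force: 30.0
```

```bash
python3 - <<'E'
from h import *
from scipy.optimize import least_squares
c=env.capture("wrist");np.savez("w5.npz",**c);cv2.imwrite("pics/w5.png",c["color"][:,:,::-1])
s=env.get_state();print(s["eef_pos"],s["opening"],s["contact_force"])
u,v=proj(c,[.668,-.0855,.08]);print(u,v,proj(c,[.738,-.0855,.08]),proj(c,[.668,-.0155,.08]))
g=c["color"].max(2);x,y=int(u),int(v)
for t in(50,70,90):
    w=np.zeros_like(g);sl=np.s_[max(y-80,0):y+80,x-80:x+80];w[sl]=g[sl]>t;w=cv2.morphologyEx(w,cv2.MORPH_OPEN,np.ones((5,5)))
    k=max(cv2.findContours(w,0,1)[0],key=cv2.contourArea)[:,0];print(t,cv2.boundingRect(k))
    k=k[k[:,0]>x]
    P=np.array([ray(c,a,b,.08)[:2] for a,b in k])
    r=least_squares(lambda q:np.hypot(*(P-q[:2]).T)-q[2],[.669,-.086,.07],loss="soft_l1",f_scale=.001);print(r.x.round(4),np.abs(r.fun).mean().round(4),len(P))
E
```

```text
[ 0.66607797 -0.32058443  0.29998089] 0.2990439268575402 [-0.22771455 -1.06149129 -2.02408924]
498.1249922285064 167.53446986866874 [496.82105586 228.0347425 ] [562.35511611 159.76155843]
50 (418, 99, 142, 130)
[ 0.6667 -0.0874  0.0703] 0.0006 180
70 (434, 106, 115, 123)
[ 0.6864 -0.1175  0.0756] 0.0074 180
90 (436, 106, 90, 108)
[ 0.6637 -0.1204  0.063 ] 0.0022 101
```

View pics/w5.png

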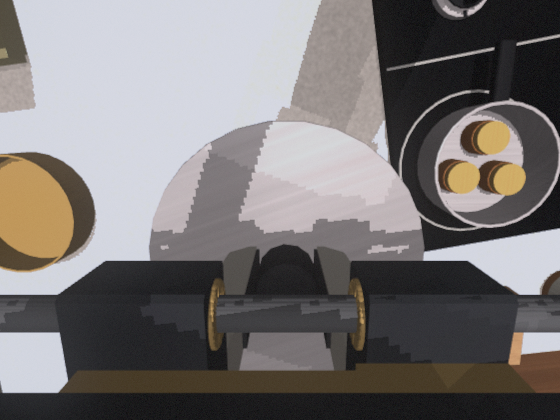

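The pan rim runs from 437 to 559 and from 101 to 227, centred at (498,164). It is inside the ring outline and the handle points to the robot. The lid is held level, centred at column 287. The fit gives the pan at (0.667,-0.087).

>>> drive_tool(rows=[[[4.6,38.7,0],[0,0,0],0],[[4.6,38.7,0],[0,0,0],0],[[4.6,38.7,0],[0,0,0],0],[[4.6,38.7,0],[0,0,0],0],[[4.6,38.7,0],[0,0,0],0],[[4.6,38.7,0],[0,0,0],0],[[0,0,45],[0,0,0],0],[[0,0,45],[0,0,0],0],[[0,0,45],[0,0,0],0],[[0,0,40],[0,0,0],0],[[0,0,15],[0,0,0],0],[[0,0,0],[0,0,0],0]])

```text
time: 18.75
eef_pos: [0.6666, -0.0867, 0.1085]
tcp_rot: [-0.001, 0.061, 0.998, 0.0]
contact_force: [-0.5, -0.7, -1.8]
opening: 0.296
grip_force: 30.0
```

>>> drive_tool(rows=[[[0,0,3],[0,0,0],0],[[0,0,3],[0,0,0],0],[[0,0,3],[0,0,0],0],[[0,0,2],[0,0,0],0],[[0,0,2],[0,0,0],0],[[0,0,0],[0,0,0],0]])

```text
time: 19.35
eef_pos: [0.6676, -0.0863, 0.0965]
tcp_rot: [-0.0, 0.061, 0.998, 0.0]
contact_force: [-0.1, -0.4, -1.8]
opening: 0.293
grip_force: 30.0
```

>>> drive_tool(rows=[[[0,0,1],[0,0,0],0],[[0,0,1],[0,0,0],0],[[0,0,1],[0,0,0],0],[[0,0,0],[0,0,0],0]])

```text
time: 19.75
eef_pos: [0.6676, -0.0863, 0.0935]
tcp_rot: [-0.0, 0.061, 0.998, 0.0]
contact_force: [-0.4, 0.3, -1.5]
opening: 0.296
grip_force: 30.0
```

>>> drive_tool(rows=[[[0,0,1],[0,0,0],0],[[0,0,1],[0,0,0],0],[[0,0,0.5],[0,0,0],0],[[0,0,0],[0,0,0],0]])

```text
time: 20.15
eef_pos: [0.6676, -0.0863, 0.0911]
tcp_rot: [-0.0, 0.061, 0.998, 0.0]
contact_force: [-0.4, 0.5, -2.8]
opening: 0.299
grip_force: 30.0
```

Almost home and no contact yet, so the plug is inside the rim. I'll lower a bit more to seat it.

>>> drive_tool(rows=[[[0,0,0.5],[0,0,0],0],[[0,0,0.5],[0,0,0],0],[[0,0,0.5],[0,0,0],0],[[0,0,0],[0,0,0],0]])

```text
time: 20.55
eef_pos: [0.6678, -0.0863, 0.0909]
tcp_rot: [0.0, 0.061, 0.998, -0.0]
contact_force: [-5.8, 1.4, 8.7]
opening: 0.294
grip_force: 30.0
```

>>> drive_tool(rows=[[[0,0,0],[0,0,0],0.5],[[0,0,0],[0,0,0],0.6],[[0,0,0],[0,0,0],0.6],[[0,0,0],[0,0,0],0.6],[[0,0,-15],[0,0,0],0.6],[[0,0,-40],[0,0,0],0.6],[[0,0,-45],[0,0,0],0.6],[[0,0,-45],[0,0,0],0.6],[[0,0,-10],[0,0,0],0.6],[[0,0,0],[0,0,0],0.6],[[0,0,0],[0,0,0],0.6]])

```text
time: 21.65
eef_pos: [0.6674, -0.0863, 0.2437]
tcp_rot: [-0.001, 0.061, 0.998, 0.0]
contact_force: [0.6, 0.8, -0.4]
opening: 0.599
grip_force: 0.0
```

```bash
python3 - <<'E'
from h import *
from scipy.optimize import least_squares
c=env.capture("wrist");g=c["color"].max(2);x,y=proj(c,[.667,-.087,.084]).astype(int)
print(env.get_state()["eef_pos"],x,y)
hgt=min(y+130,250)
w=np.zeros_like(g);sl=np.s_[max(y-130,0):hgt,x-130:x+130];w[sl]=g[sl]>60
w=cv2.morphologyEx(w,cv2.MORPH_OPEN,np.ones((7,7)))
k=max(cv2.findContours(w,0,1)[0],key=cv2.contourArea)[:,0];print(cv2.boundingRect(k))
k=k[(k[:,1]<y-20)]
P=np.array([ray(c,a,b,.084)[:2] for a,b in k])
r=least_squares(lambda q:np.hypot(*(P-q[:2]).T)-q[2],[.667,-.087,.073],loss="soft_l1",f_scale=.001);print("flange",r.x.round(4),np.abs(r.fun).mean().round(4),len(P))
m=np.zeros_like(g);m[y-50:y+50,x-40:x+40]=g[y-50:y+50,x-40:x+40]<50
n,l,st,ce=cv2.connectedComponentsWithStats(m);i=1+np.argmax(st[1:,4]);print("knob",st[i],ray(c,*ce[i],.118).round(4))
E
```

```text
[ 0.66719706 -0.08622033  0.24295308] 286 201
(156, 71, 209, 179)
flange [ 0.7649 -0.1499  0.1821] 0.019 421
knob [299 216   1   1   1] [ 0.674 -0.077  0.118]
```

```bash
python3 - <<'E'
from h import *
c=env.capture("wrist");g=c["color"].max(2);x,y=proj(c,[.667,-.087,.12]).astype(int);print(x,y)
print("row");print(g[y,x-140:x+140:5]);print("col");print(g[max(y-140,0):y+60:5,x])
s=env.capture("scene");q=proj(s,[.667,-.087,.12]);print("scene",q);q=q.astype(int);print(s["color"].max(2)[q[1]-28:q[1]+44:4,q[0]-40:q[0]+44:4])
E
```

```text
286 210
row
[239 240 240 240 240 240 240 240 240 239 238 234 139 167 203 146 144 141
 142 141 140 140 217 206 218  71  64  63  64  64  64  66 221 216 140 143
 140 142 144 142 140 139 210 173  41  37  35  33  35  30  32  30  29  30
  27  26]
col
[ 36  39  38  42  41  43  45  46  48  48  50  52 159 165 163 165 167 229
 228 222 221 225 224 221 219  56  68  70  64  53  53  54 140 140 141 137
 139 144 144 155]
scene [221.3412176  226.44984653]
[[197 198 199 196  49  46  42  43  43  37  38  88 103 105  89  63  27  28
   28  27  27]
 [198 194 199 195  47  46  43  42  41  43  38  39  30  36  36  30  33  28
   32  30  29]
 [198 196 198 199  46  47  48  44  45  42  36  35  35  37  35  30  28  27
   27  26  32]
 [195 195 196 185  77  55  56  44  40  41  38  36  33  41  36  30  32  31
   24  28  21]
 [196 194 194 132  50  49  46  45  50  84 110 107 101  80  33  28  29  30
   36  36  48]
 [196 197 195  51  48  51  70 136 145 123 122 124 123 125 125 121  26  20
   26  26  28]
 [199 196 197  51  49 113 115 168 170 173 173 175 172 145 124 112 109  26
   28  26  23]
 [197 194 195  48 149 112 126 168 
[... 245 characters left out ...]
9 115 113 113 113 112 152  85  42  59 168 166 168 166 108 109
  159  44  24]
 [196 194  47 113 114 114 112 112 116 113 112 110 111 111 110 110 112 110
  137  49  25]
 [195 194  88 114 114 117 112 112 109 112 109 111 112 111 110 112 114 111
   62  24  56]
 [198 185 110 105 114 113 115 112 108 110 110 110 111 112 109 107 108  97
   60  29 134]
 [194 100  51  48 124 126 114 112 112 111 111 112 112 111 110 115 101  72
   56  32 154]
 [193  50  47  45  75 119 126 122 124 123 116 115 112 114 124  93  75  71
   30  30  58]
 [194  49  65  49  50  86  81 114 126 127 123 123 116  90  82  80  78  74
   29  34  29]
 [172  48  83  46  45  80  90  94  91  93  94  89  89  83  81  80  77  33
   27  87  31]]
```

```bash
python3 - <<'E'
from h import *
from scipy.optimize import least_squares
D={}
for n,t,kt in(("wrist",100,85),("scene",85,60),("side",85,60)):
    c=env.capture(n);g=cv2.resize(c["color"].max(2),None,fx=4,fy=4,interpolation=cv2.INTER_CUBIC)
    x,y=(4*proj(c,[.667,-.087,.084])).astype(int);X,Y=(4*proj(c,[.667,-.087,.118])).astype(int)
    R=int(4*c["fx"]*.073/(c["R"]@[.667,-.087,.084]+c["t"])[2]);K=R//3
    m=np.zeros_like(g);m[Y-K:Y+K,X-K:X+K]=g[Y-K:Y+K,X-K:X+K]<kt
    N,l,st,ce=cv2.connectedComponentsWithStats(m);i=1+np.argmax(st[1:,4]);b=st[i]
    # flange edge on rays going outward in the upper half
    P=[]
    for a in np.radians(np.arange(200,341,4)):
        pr=[(y+r*np.sin(a),x+r*np.cos(a)) for r in np.arange(.5*R,1.35*R)]
        v=np.array([int(g[int(p),int(q)]) for p,q in pr]);j=np.where(v<t)[0]
        if len(j):P.append(ray(c,(pr[j[0]][1]+.5)/4-.5,(pr[j[0]][0]+.5)/4-.5,.084)[:2])
    P=np.array(P);r=least_squares(lambda q:np.hypot(*(P-q[:2]).T)-.073,[.667,-.087],loss="soft_l1",f_scale=.001)
    print(n,"knob top",ray(c,(b[0]+b[2]/2)/4,(b[1]+.5*28/73*R*1.0*.9)/4,.12).round(4),b,"flange",r.x.round(4),np.median(np.abs(r.fun)).round(4),len(P))
E
```

```text
wrist knob top [ 0.6637 -0.0867  0.12  ] [ 1083   775   126   139 13650] flange [ 0.6698 -0.0876] 0.0001 36
scene knob top [ 0.6762 -0.0845  0.12  ] [ 863  897   48   53 2119] flange [ 0.6704 -0.088 ] 0.0005 36
side knob top [ 0.6717 -0.101   0.12  ] [1295  910   38   49 1645] flange [ 0.6726 -0.0829] 0.0013 36
```

```bash
python3 -c "
from station import env
print(env.sign_off())"
```

```text
the job is handed in; nothing more can be done
None
```

The job is handed in at about 22 s: the running regulator is back at off and sprung up, the pan was slid (not lifted) to within about 2 mm of the free ring's centre, and the lid measures seated fully home; the final lid check used camera measurements only, as my ten pictures were used up.

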